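# Fit the keyed drive pulley on a mower-deck spindle

## Task

The mower-deck spindle on the timber stand is ready for its drive pulley. Take the black keyed pulley from the bench (the one with the tall boss and the slot in its bore, not the grey idler), set it boss-up over the threaded end of the shaft and turn it until its keyway finds the brass key and it drops, fully home and level on the spacer. Let go of it there, and leave the other things on the bench where they lie.

Things in the scene. Friction and masses are not known exactly. Their poses are not given: they have to be found in the camera images.
- pulley_boss (a point): Grip point of the black V-belt pulley (about 0.7 kg) that lies boss-up on the bench: rim disc 130 mm in diameter, 16 mm thick, at the bottom; plain round bright-steel boss 48 mm in diameter, 38 mm above the rim (54 mm tall overall). Grip the boss, fingertips clear of the rim. Site on the bore's axis, 40 mm above the underside, 14 mm below the boss's top; z up out of the boss, x towards the keyway.
- pulley: The same pulley, origin at the centre of its underside, axes as its point. Its bore, 27 mm in diameter, goes right through and has one keyway: a slot 10 mm wide along the full 54 mm, at the +x side, reaching 18.5 mm from the axis.
- spindle_seat (a point): Where the pulley's underside must end: on the shaft's axis, on top of the dark steel spacer (38 mm in diameter), 145 mm above the bench. Mower-deck spindle with aluminium flange (124 mm in diameter), bolted to a timber stand (200 x 180 mm, 107 mm high, fixed to the bench; small brackets at its feet). z up; x points to the brass grease nipple on the flange.
- shaft_top (a point): Top end of the upright steel shaft, on its axis, 74 mm above the seat; axes as the seat's. From the top: 14 mm of thread 20 mm in diameter, a 6 mm taper, then 54 mm of shaft 25 mm in diameter down to the spacer. The shaft can turn in its bearings but is stiff (0.6 N m): light rubbing leaves it where it is.
- key_top (a point): Point on the shaft's axis level with the top of the brass key, 32 mm above the seat. The key, 8 mm wide, reaches from the seat to here and 16.5 mm from the axis. Its direction is NOT given (axes as the seat's): anywhere within 1.4 rad either side of x, seen from above; look or feel for it. 22 mm of full shaft above it centre a pulley that is turned on the key. Play when aligned: 0.07 rad either way.
- idler_mid (a point): Grey flat idler pulley, 120 mm in diameter, 26 mm thick, with a ball bearing in the middle, lying on the bench; it does not belong on the spindle. Site at its centre, half-way up.
- blade: Mower blade, a dark steel bar 400 by 55 mm and about 12 mm high at its turned-up ends, lying flat near the back. Origin at the centre of its underside, x along it.
- wrench: Steel combination wrench, 220 mm long, 8 mm thick, lying flat. Origin under its middle, x along it.
- mallet: Rubber mallet lying on the bench: black head 66 mm in diameter and 85 mm long, wooden handle 235 mm long. Origin under the head; the handle points along -x.
- grease: Tub of grease, 86 mm in diameter, 85 mm high, standing. Origin at the centre of its underside.
- spray: Spray can, 66 mm in diameter, 190 mm high, standing. Origin at the centre of its underside.
- nut: Steel flange nut for the shaft, 42 mm across and 18 mm high, lying flat. Origin at the centre of its underside.
There are look-alikes about, which are no part of the job. What is shaped like the pulley but purple is not meant.

How it is judged:
By the outcome, as a careful person would: the job done as asked, in the order asked, and still so for the second after the job is handed in, with the robot touching nothing.
It also fails if it takes over 58 s, if anything falls off the work surface, if the arm or the gripper's body presses on something with over 40 N, if the wrist force passes 120 N, or if a joint passes its speed limit or range.

## Robot

A 7-joint arm with a two-finger parallel gripper is mounted at the origin on the work surface. World frame = base frame: x ahead of the robot, y to its left, z up, the work surface at z = 0. Lengths are in m, angles in rad, forces in N, time in s.
With the tool pointing down it reaches from about 0.375 to 0.925 m from the base axis. Payload 3.1 kg.
Tool frame: the origin (TCP) lies between the finger pads; the fingertips stand 19 mm ahead of it and the grasp point (between the pads) is the TCP; z points along the fingers, y is the direction in which the jaws open and shut (so a half turn about z gives the same grasp; the last joint's range is limited). The gripper opens to 85 mm and grips with 20 to 120 N. Pads are 22 mm wide; open, the fingers measure 114 mm over their backs; the gripper's body (76 mm by 85 mm) begins 54 mm behind the grasp point. The pads swing forward as they close: fully open they stand 13 mm farther back than shut.
Start: joints at [-1.324, 0.383, 0.044, 1.598, -0.018, 1.161, -0.05], TCP at [0.22, 0.612, 0.25] pointing down, gripper open.
Joint ranges: [-2.61, 2.61], [-0.41, 2.15], [-1.48, 1.57], [0, 2.5], [-1.57, 4.71], [0.05, 1.97], [-2.85, 2.85]. Speed limits (rad/s): [2.79, 2.79, 3.14, 3.14, 3.14, 3.14, 3.14].

## Interface

Orientations are given as a unit quaternion [x, y, z, w].
In Python, from bench import move_ptp, movel, move_j, move_gripper, pause, inverse_kinematics, read_camera, camera_params, MotionError, sign_off, look_for, tip_of, read_time_s, read_qpos, read_joint_vel, read_effort, read_eef_pos, read_tcp_rot, read_ft_force, read_ft_torque, read_finger_gap gives the robot as it stands. Calls block until the motion is done:
- move_ptp(position, orientation): joint-space move of the TCP to a pose.
- movel(position, orientation=None, speed=0.15): straight line of the TCP; orientation=None keeps the orientation; speed is the mean speed in m/s.
- move_j(angles): joint-space move.
- move_gripper(opening, effort=None): finger opening in m; effort is the grip in N (None keeps the last); returns when the fingers have stopped.
- pause(seconds).
- inverse_kinematics(position, orientation): joint angles nearest the present ones, or None.
- read_camera(name): name is "side" or "top" or "wrist"; returns the picture (384x512x3 uint8, red, green, blue); there is no depth.
- camera_params(name): a dict with "K" (3x3 intrinsics, pixels), "camera_from_world" (4x4, takes a point from world to camera coordinates). Camera axes: x right, y down, z forward; pixel columns grow to the right and rows downward; lengths in m; the calibration is good to about 2 mm. A picture is of the moment at which its call begins: read the wrist's pose just before it. camera_params takes no time and is no camera call; for the wrist camera it gives the pose at the moment of the call.
A pose or a line that the arm cannot do raises MotionError and nothing moves.
- sign_off(): hands the job in, once; it reports no verdict.
Trained networks look in the newest picture that a camera, given by its name, has taken for a name from the list of things; names that differ only in an ending like _2 or _b are one class to them, and where a whole thing is asked for, a point or a joint stands for the part that bears it (a point fixed in the world has none). Each returns a list of dicts, best first, with "confidence" (0 to 1); they miss things now and then, are a little off and sometimes report something else, mostly with a low value. They report only what shows in the picture. A call takes as long as a camera call. They do not tell look-alikes from the thing itself.
- look_for(camera, name): "at" ([column, row] in pixels, amid what is visible of it).
- tip_of(camera, name): "at" ([column, row] in pixels: a listed point, or the origin of a listed thing).
Readings, each from a call of its own:
- read_time_s(): time.
- read_qpos(): joint angles.
- read_joint_vel(): joint speeds.
- read_effort(): joint torques, N m.
- read_eef_pos(): TCP position.
- read_tcp_rot(): TCP orientation.
- read_ft_force(): force on the tool from outside, world axes, zero at the start.
- read_ft_torque(): the same for the moment, N m.
- read_finger_gap(): finger opening in m.
Only numpy, scipy, OpenCV 4.12 (cv2) and the standard library are available. Lean on these libraries where they do the work, as an engineer would, in place of code of your own. Each camera call takes 0.05 s, during which the arm holds its last target.

## Working session

There is one attempt and no reset: what is moved stays moved. The work goes in short steps, each a Python script; the robot and the scene stay as the last script left them, time stands still between calls to the robot, and variables do not carry over. Pictures are saved under pics/ and viewed, and the job is handed in when it is done.

```bash
ls; mkdir -p pics; cat > h.py <<'E'
import numpy as np, cv2
from bench import *
def save(im,n): cv2.imwrite(f'pics/{n}.png',cv2.cvtColor(im,cv2.COLOR_RGB2BGR))
def proj(P,p):
    c=P['camera_from_world']@np.append(p,1); u=P['K']@c[:3]; return u[:2]/u[2]
def ray(P,uv):
    T=np.linalg.inv(P['camera_from_world']); d=T[:3,:3]@np.linalg.solve(P['K'],[uv[0],uv[1],1]); return T[:3,3],d
def onz(P,uv,z):
    o,d=ray(P,uv); return o+d*(z-o[2])/d[2]
E
python3 - <<'E'
from h import *
for c in ['top','side','wrist']:
    im=read_camera(c); save(im,c+'0'); P=camera_params(c)
    print(c,np.linalg.inv(P['camera_from_world'])[:3].round(3).tolist(),P['K'][0])
    for n,z in [('pulley_boss',.04),('pulley',0),('spindle_seat',.145),('shaft_top',.219),('key_top',.177),('idler_mid',.013)]:
        for r in tip_of(c,n)[:3]: print(n,round(r['confidence'],2),np.round(r['at'],1),onz(P,r['at'],z).round(3))
print(read_time_s())
E
```

```text
pics
top [[-0.008, -0.994, 0.112, 0.324], [-1.0, 0.008, -0.005, 0.025], [0.004, -0.112, -0.994, 1.368]] [352.03241637   0.         250.96825268]
pulley_boss 0.97 [305.6 161.9] [ 0.606 -0.193  0.04 ]
pulley_boss 0.79 [268.  219.9] [ 0.385 -0.046  0.04 ]
pulley_boss 0.65 [199.1 241.8] [0.305 0.213 0.04 ]
pulley 0.97 [271.9 221. ] [ 0.382 -0.063  0.   ]
pulley 0.96 [340.9 276.4] [ 0.169 -0.323  0.   ]
pulley 0.85 [304.1 166.5] [ 0.596 -0.194  0.   ]
spindle_seat 0.78 [212.  177.9] [0.529 0.155 0.145]
shaft_top 0.63 [213.4 175.4] [0.525 0.142 0.219]
key_top 0.95 [212.4 177.8] [0.524 0.15  0.177]
idler_mid 0.83 [315.1 208.5] [ 0.429 -0.23   0.013]
side [[0.992, -0.084, 0.09, 0.357], [-0.123, -0.616, 0.778, -0.848], [-0.009, -0.783, -0.621, 0.875]] [407.13620299   0.         254.27000057]
pulley_boss 0.74 [234.2 243.9] [ 0.39  -0.057  0.04 ]
pulley_boss 0.67 [201.8 185.4] [0.306 0.22  0.04 ]
pulley_boss 0.66 [321.4 274.2] [ 0.605 -0.193  0.04 ]
pulley 0.83 [319.  280.1] [ 0.605 -0.18  -0.   ]
pulley 0.74 [153.1 349.1] [ 0.179 -0.323  0.   ]
pulley 0.66 [233.5 256.2] [ 0.386 -0.066  0.   ]
spindle_seat 0.73 [273.2 166. ] [0.532 0.153 0.145]
shaft_top 0.55 [270.4 148. ] [0.52  0.141 0.219]
key_top 0.95 [270.2 155.3] [0.524 0.165 0.177]
idler_mid 0.71 [253.9 297.2] [ 0.425 -0.221  0.013]
wrist [[0.338, 0.907, 0.253, 0.156], [0.941, -0.326, -0.092, 0.635], [-0.001, 0.269, -0.963, 0.373]] [271.44868681   0.         255.06682631]
pulley_boss 0.91 [ 22.4 319.8] [0.321 0.21  0.04 ]
1.05
```

```bash
python3 - <<'E'
import cv2,numpy as np
a=cv2.imread('pics/top0.png');b=cv2.imread('pics/side0.png')
cv2.imwrite('pics/a.png',cv2.resize(a,(800,600)));cv2.imwrite('pics/b.png',cv2.resize(b,(800,600)))
E
```

```text
(no output)
```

View pics/a.png

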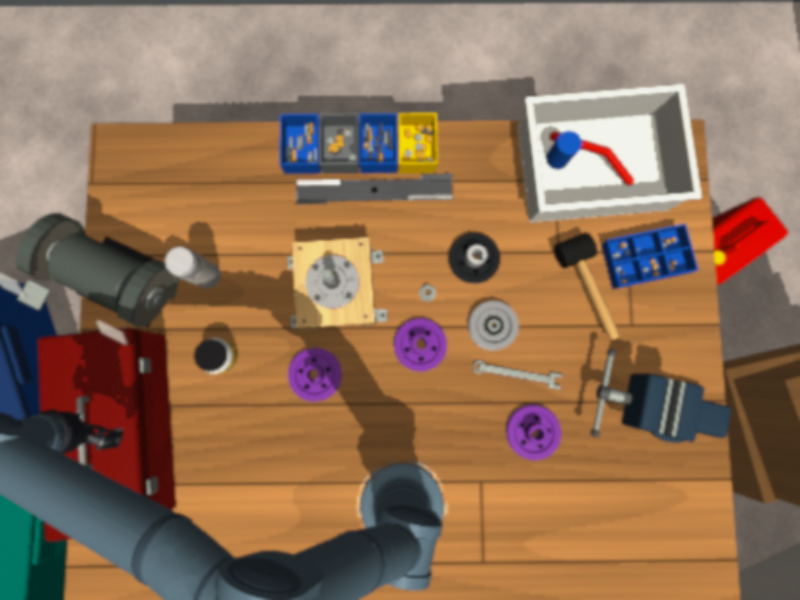

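View pics/b.png

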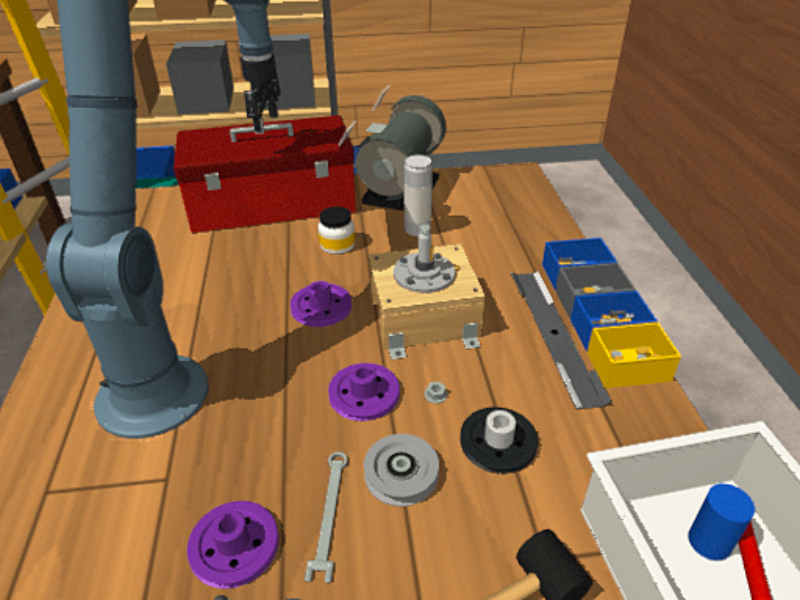

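The black keyed pulley is at about top (303,164) and side (321,275). The purple look-alikes are at top (268,220), (200,240) and (341,276), and the grey idler is at (316,208). Only the first is black with a tall bright boss. I'll check it in wrist close-ups, with the spindle first because it's on the way.

```bash
cat >> h.py <<'E'
from scipy.spatial.transform import Rotation as R
def down(yaw): # tool z down, tool x at world yaw
    x=np.array([np.cos(yaw),np.sin(yaw),0]); z=np.array([0,0,-1.]); return R.from_matrix(np.c_[x,np.cross(z,x),z]).as_quat()
E
python3 - <<'E'
from h import *
print(R.from_quat(read_tcp_rot()).as_matrix().round(2).tolist())
# ik survey
for p in [(.526,.15,.33),(.606,-.193,.22)]:
    for y in np.arange(-np.pi,np.pi,np.pi/4):
        q=inverse_kinematics(list(p),down(y).tolist()); print(p,round(y,2),None if q is None else np.round(q,2))
E
```

```text
[[-0.94, 0.34, -0.0], [0.34, 0.94, 0.0], [0.0, 0.0, -1.0]]
(0.526, 0.15, 0.33) -3.14 [-0.73  0.12  0.41  1.77 -0.05  1.26  1.27]
(0.526, 0.15, 0.33) -2.36 [-0.67  0.12  0.34  1.76 -0.04  1.26  2.04]
(0.526, 0.15, 0.33) -1.57 [-0.6   0.12  0.28  1.76 -0.03  1.26  2.82]
(0.526, 0.15, 0.33) -0.79 [-1.49  0.37  1.41  1.79 -0.37  1.31 -2.35]
(0.526, 0.15, 0.33) 0.0 [-0.96  0.13  0.67  1.78 -0.09  1.26 -1.84]
(0.526, 0.15, 0.33) 0.79 [-0.91  0.13  0.61  1.77 -0.08  1.26 -1.06]
(0.526, 0.15, 0.33) 1.57 [-0.9   0.13  0.6   1.77 -0.08  1.26 -0.28]
(0.526, 0.15, 0.33) 2.36 [-0.8   0.13  0.49  1.77 -0.06  1.26  0.49]
(0.606, -0.193, 0.22) -3.14 [-0.42  0.51  0.88  1.69 -0.43  1.14  2.16]
(0.606, -0.193, 0.22) -2.36 [ 0.99  0.61 -1.03  1.62  0.55  1.23  2.21]
(0.606, -0.193, 0.22) -1.57 [-0.64  0.84  1.37  1.7  -0.85  1.34 -2.25]
(0.606, -0.193, 0.22) -0.79 [-0.64  0.84  1.37  1.7  -0.85  1.34 -1.46]
(0.606, -0.193, 0.22) 0.0 [-0.46  0.55  0.96  1.7  -0.48  1.16 -0.94]
(0.606, -0.193, 0.22) 0.79 [-0.48  0.56  0.98  1.7  -0.5   1.16 -0.15]
(0.606, -0.193, 0.22) 1.57 [-0.49  0.57  1.    1.7  -0.52  1.17  0.65]
(0.606, -0.193, 0.22) 2.36 [-0.48  0.56  0.99  1.7  -0.5   1.16  1.43]
```

```bash
python3 - <<'E'
from h import *
move_ptp([.526,.15,.30],down(.3).tolist())
print(read_time_s(),np.round(read_qpos(),2))
P=camera_params('wrist'); im=read_camera('wrist'); save(im,'w1'); np.savez('pw1.npz',**P)
for n,z in [('spindle_seat',.145),('shaft_top',.219),('key_top',.177)]:
    for r in tip_of('wrist',n)[:2]: print(n,round(r['confidence'],2),np.round(r['at'],1),onz(P,r['at'],z).round(4))
u,v=proj(P,[.526,.15,.177]).astype(int)
c=im[max(v-100,0):v+100,max(u-130,0):u+130]; print(u,v); save(cv2.resize(c,None,fx=3,fy=3,interpolation=2),'w1c')
E
```

```text
3.0583 [-0.96  0.16  0.68  1.82 -0.11  1.2  -1.52]
shaft_top 0.68 [250.7 193. ] [0.5293 0.1568 0.219 ]
key_top 0.85 [248.4 180.1] [0.5282 0.1593 0.177 ]
257 185
```

View pics/w1c.png

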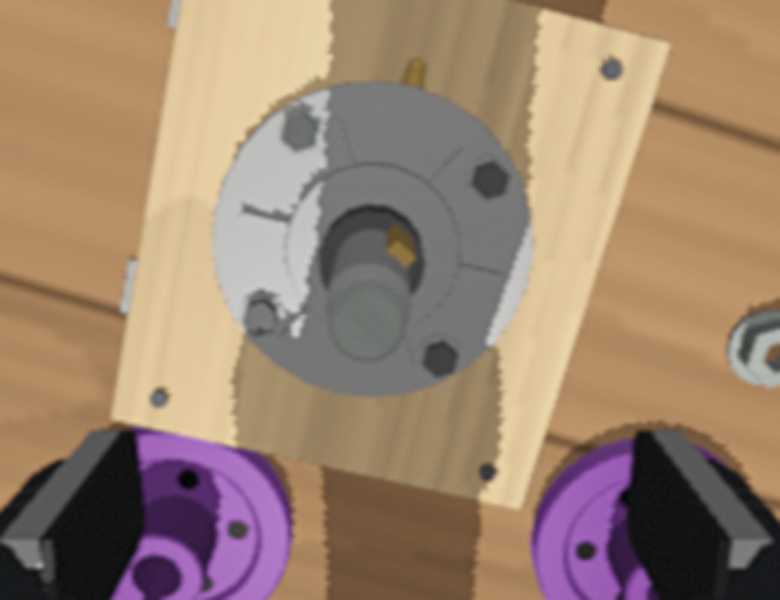

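```bash
python3 - <<'E'
from h import *
P=dict(np.load('pw1.npz')); im=cv2.cvtColor(cv2.imread('pics/w1.png'),cv2.COLOR_BGR2RGB)
for n,uv,z in [('net',(250.7,193),.219),('eye',(127+368/3-.3,85+318/3-.3),.219)]: print(n,onz(P,uv,z).round(4))
hsv=cv2.cvtColor(im,cv2.COLOR_RGB2HSV)
m=((hsv[...,0]>10)&(hsv[...,0]<28)&(hsv[...,1]>120)).astype(np.uint8); m[:, :200]=0;
sub=np.zeros_like(m); sub[150:180,245:275]=m[150:180,245:275]; ys,xs=np.nonzero(sub); print(len(xs),xs.mean(),ys.mean(),xs.min(),xs.max(),ys.min(),ys.max())
sub2=np.zeros_like(m); sub2[98:116,255:275]=1
ys2,xs2=np.nonzero(sub2*m); print('nipple',len(xs2),xs2.mean(),ys2.mean())
def mask(cx,cy,a):
    o=np.zeros(m.shape,np.uint8)
    S=4; big=np.zeros((m.shape[0]*S,m.shape[1]*S),np.uint8)
    def quad(pts):
        q=np.array([proj(P,p) for p in pts]); cv2.fillConvexPoly(big,np.round((q+.5)*S).astype(np.int32),255)
    c,s=np.cos(a),np.sin(a); rot=lambda r,t,z:np.array([cx+c*r-s*t,cy+s*r+c*t,z])
    for z0,z1 in [(.145,.177)]:
        quad([rot(16.5e-3,-4e-3,z0),rot(16.5e-3,4e-3,z0),rot(16.5e-3,4e-3,z1),rot(16.5e-3,-4e-3,z1)])
        for t in (-4e-3,4e-3): quad([rot(12e-3,t,z0),rot(16.5e-3,t,z0),rot(16.5e-3,t,z1),rot(12e-3,t,z1)])
        quad([rot(12e-3,-4e-3,z1),rot(16.5e-3,-4e-3,z1),rot(16.5e-3,4e-3,z1),rot(12e-3,4e-3,z1)])
    # shaft occludes
    for z in np.linspace(.145,.199,28):
        e=np.array([proj(P,[cx+.0125*np.cos(t),cy+.0125*np.sin(t),z]) for t in np.linspace(0,6.28,40)])
        cv2.fillConvexPoly(big,np.round((e+.5)*S).astype(np.int32),0) if z>.177 else None
    return cv2.resize(big,(m.shape[1],m.shape[0]),interpolation=cv2.INTER_AREA)/255.
best=[]
for cx in np.arange(.520,.536,.001):
  for cy in np.arange(.148,.164,.001):
    st=proj(P,[cx,cy,.219]); pen=np.sum((st-np.array([249.7,191.3]))**2)
    if pen>6: continue
    for a in np.arange(-1.2,1.7,.04):
        best.append((np.sum((mask(cx,cy,a)-sub)**2)+4*pen,cx,cy,a))
best.sort(); print(*[np.round(b,3).tolist() for b in best[:10]],sep='\n')
e,cx,cy,a=best[0]
o=cv2.resize(im,None,fx=4,fy=4,interpolation=2)
def dr(p,col): 
    u=(proj(P,p)+.5)*4; cv2.circle(o,tuple(int(round(k)) for k in u),1,col,-1)
for t in np.linspace(0,6.28,150):
    k=np.array([np.cos(t),np.sin(t)])
    dr([cx+.010*k[0],cy+.01*k[1],.219],(255,0,0)); dr([cx+.0125*k[0],cy+.0125*k[1],.199],(0,255,0)); dr([cx+.019*k[0],cy+.019*k[1],.145],(0,255,255))
mm=cv2.resize((mask(cx,cy,a)*255).astype(np.uint8),None,fx=4,fy=4); cs,_=cv2.findContours((mm>127).astype(np.uint8),0,1); cv2.drawContours(o,cs,-1,(255,0,255),1)
save(o[480:880,800:1300],'ov1')
nv=onz(P,(xs2.mean(),ys2.mean()),.125); print('nipple yaw',np.arctan2(nv[1]-cy,nv[0]-cx))
E
```

```text
net [0.5293 0.1568 0.219 ]
eye [0.5308 0.1583 0.219 ]
69 260.2608695652174 166.7246376811594 256 264 161 172
nipple 45 264.8888888888889 108.82222222222222
[34.712, 0.529, 0.158, -0.48]
[36.179, 0.53, 0.159, -0.56]
[36.754, 0.529, 0.158, -0.52]
[36.911, 0.529, 0.158, -0.44]
[37.677, 0.53, 0.159, -0.52]
[38.137, 0.53, 0.158, -0.48]
[38.633, 0.53, 0.159, -0.6]
[39.236, 0.529, 0.158, -0.4]
[39.397, 0.529, 0.159, -0.56]
[39.589, 0.53, 0.158, -0.52]
nipple yaw 0.07064495449531147
```

View pics/ov1.png

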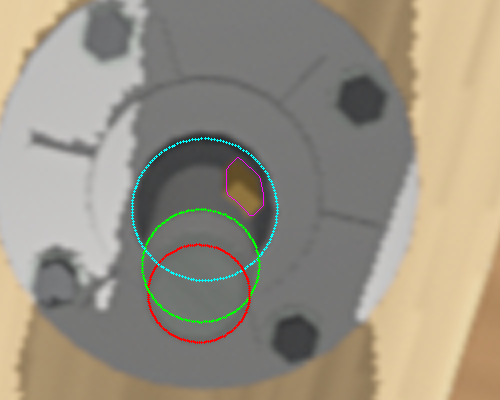

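The overlay fits. The brass key (crop around (243,190)) points to world yaw ≈ -0.48, the nipple is at ≈ +0.07 and the axis is at ≈ (0.529, 0.158). I'll take one opposite view to cancel camera bias on the axis, then look at the pulley.

```bash
python3 - <<'E'
from h import *
move_ptp([.529,.158,.30],down(.3+np.pi).tolist())
P=camera_params('wrist'); im=read_camera('wrist'); save(im,'w2'); np.savez('pw2.npz',**P)
for n,z in [('shaft_top',.219)]:
    for r in tip_of('wrist',n)[:2]: print(n,round(r['confidence'],2),np.round(r['at'],1),onz(P,r['at'],z).round(4))
o=cv2.resize(im,None,fx=4,fy=4,interpolation=2); u,v=(proj(P,[.529,.158,.19])*4).astype(int); print(u,v)
for t in np.linspace(0,6.28,150):
    k=np.array([np.cos(t),np.sin(t)])
    for r,z,c in [(.01,.219,(255,0,0)),(.0125,.199,(0,255,0)),(.019,.145,(0,255,255))]:
        q=(proj(P,[.529+r*k[0],.158+r*k[1],z])+.5)*4; cv2.circle(o,tuple(int(round(j)) for j in q),1,c,-1)
save(o[v-200:v+200,u-250:u+250],'ov2')
print(read_time_s())
move_ptp([.60,-.19,.20],down(1.57).tolist())
P=camera_params('wrist'); im=read_camera('wrist'); save(im,'w3'); np.savez('pw3.npz',**P)
for n,z in [('pulley_boss',.04),('pulley',0)]:
    for r in tip_of('wrist',n)[:2]: print(n,round(r['confidence'],2),np.round(r['at'],1),onz(P,r['at'],z).round(4))
print(read_time_s(),np.round(read_qpos(),2))
u,v=proj(P,[.603,-.193,.05]).astype(int); print(u,v)
save(cv2.resize(im[max(v-85,0):v+85,max(u-110,0):u+110],None,fx=3.5,fy=3.5,interpolation=2),'w3c')
E
```

```text
shaft_top 0.82 [255.3 195.1] [0.5256 0.1576 0.219 ]
shaft_top 0.49 [165.9 275.8] [0.6178 0.1056 0.219 ]
1018 755
5.9583
pulley_boss 0.58 [256.1 180.2] [ 0.6018 -0.1923  0.04  ]
pulley_boss 0.55 [25.2 27. ] [ 0.3863 -0.0455  0.04  ]
pulley 0.65 [55.1 39.3] [ 0.3855 -0.0468  0.    ]
pulley 0.34 [ 33.8 241.3] [ 0.311  -0.2859  0.    ]
7.4917 [-0.34  0.48  0.75  1.72 -0.37  1.08  0.53]
257 183
```

View pics/ov2.png

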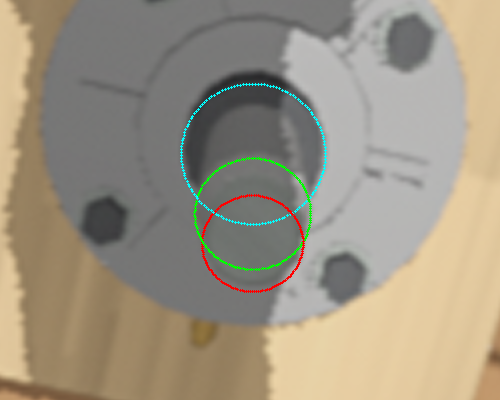

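View pics/w3c.png

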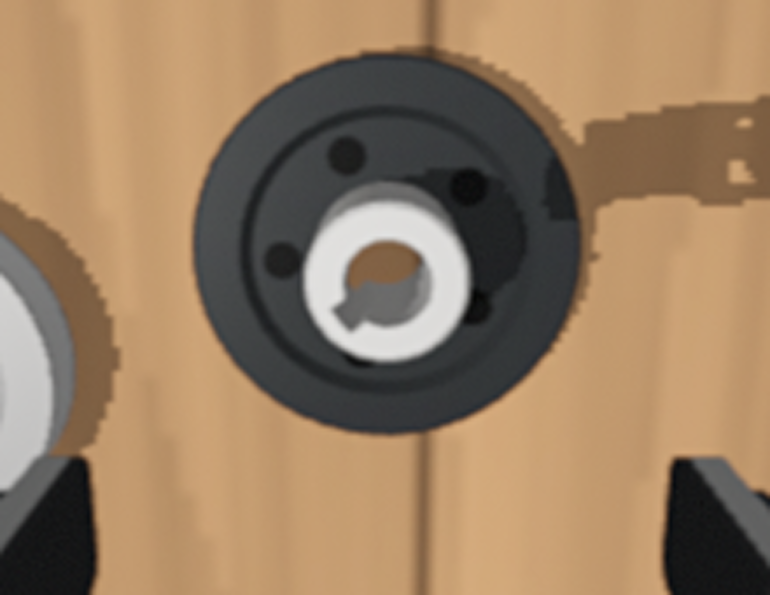

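```bash
python3 - <<'E'
from h import *
P=dict(np.load('pw3.npz')); im=cv2.cvtColor(cv2.imread('pics/w3.png'),cv2.COLOR_BGR2RGB)
g=cv2.cvtColor(im,cv2.COLOR_RGB2GRAY)
m=(g>190).astype(np.uint8); m[:150]=0; m[215:]=0; m[:,:220]=0; m[:,300:]=0
n,l,st,_=cv2.connectedComponentsWithStats(m); k=1+np.argmax(st[1:,4]); m=(l==k).astype(np.uint8)
cs,_=cv2.findContours(m,0,1); c=max(cs,key=len); el=cv2.fitEllipse(c); ctr=onz(P,el[0],.054); print(el,ctr.round(4))
hsv=cv2.cvtColor(im,cv2.COLOR_RGB2HSV)
uv=(147+388/3.5-.5,98+244/3.5-.5); print('rim',onz(P,uv,.014).round(4))
# model fit of annulus top: mask
S=4
def mask(cx,cy,a):
    big=np.zeros((90*S,100*S),np.uint8); off=np.array([210,140])
    pr=lambda pts:np.round((np.array([proj(P,p) for p in pts])-off+.5)*S).astype(np.int32)
    th=np.linspace(0,2*np.pi,60)
    cv2.fillPoly(big,[pr([[cx+.024*np.cos(t),cy+.024*np.sin(t),.054] for t in th])],255)
    cv2.fillPoly(big,[pr([[cx+.0135*np.cos(t),cy+.0135*np.sin(t),.054] for t in th])],0)
    co,s=np.cos(a),np.sin(a)
    cv2.fillPoly(big,[pr([[cx+co*r-s*t,cy+s*r+co*t,.054] for r,t in [(.010,-.005),(.0185,-.005),(.0185,.005),(.010,.005)]])],0)
    return cv2.resize(big,(100,90),interpolation=cv2.INTER_AREA)/255.
sub=m[140:230,210:310].astype(float)
best=[]
from scipy.optimize import minimize
for a0 in np.arange(-3.1,3.1,.1):
    f=lambda p:np.sum((mask(p[0]/1e3,p[1]/1e3,p[2]/10)-sub)**2)
    best.append((f([ctr[0]*1e3,ctr[1]*1e3,a0*10]),a0))
best.sort(); print(best[:3])
r=minimize(f,[ctr[0]*1e3,ctr[1]*1e3,best[0][1]*10],method='Nelder-Mead',options=dict(initial_simplex=None)); print(r.fun,r.x)
o=np.hstack([sub,mask(r.x[0]/1e3,r.x[1]/1e3,r.x[2]/10)])*255; cv2.imwrite('pics/fit.png',cv2.resize(o.astype(np.uint8),None,fx=4,fy=4,interpolation=0))
E
```

```text
((256.84967041015625, 177.98060607910156), (42.85091781616211, 44.47169876098633), 99.64368438720703) [ 0.6025 -0.1864  0.054 ]
rim [ 0.6033 -0.1834  0.014 ]
[(np.float64(141.65307189542483), np.float64(-2.3999999999999995)), (np.float64(153.0639600153787), np.float64(-2.2999999999999994)), (np.float64(153.56202998846598), np.float64(-2.4999999999999996))]
122.62925028835065 [ 602.8231095  -186.89795453  -24.32221577]
```

View pics/fit.png

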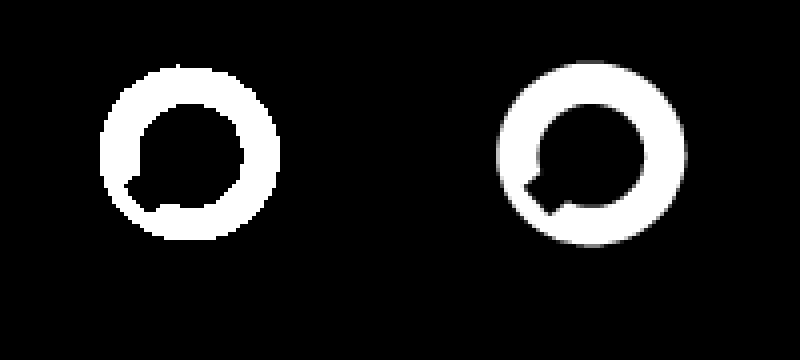

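Confirmed in the crop: a black rim with a bright tall boss at (387,281) and a slot at lower left (345,315), keyway yaw ≈ -2.42. I'll take a second fix at the grasp yaw, which also cancels the camera bias.

```bash
cat >> h.py <<'E'
from scipy.optimize import minimize
def fitboss(P,im,x0,ztop,thr=190):
    """fit white annulus top with slot; x0=(x,y,a)"""
    S=4; c0=np.round(proj(P,[x0[0],x0[1],ztop])).astype(int); off=c0-60
    g=cv2.cvtColor(im,cv2.COLOR_RGB2GRAY)[off[1]:off[1]+120,off[0]:off[0]+120]
    m=(g>thr).astype(np.uint8); n,l,st,_=cv2.connectedComponentsWithStats(m); k=1+np.argmax(st[1:,4]); sub=(l==k).astype(float)
    def mask(cx,cy,a):
        big=np.zeros((120*S,120*S),np.uint8)
        pr=lambda pts:np.round((np.array([proj(P,p) for p in pts])-off+.5)*S).astype(np.int32)
        th=np.linspace(0,2*np.pi,60)
        for r,v in ((.0235,255),(.0135,0)): cv2.fillPoly(big,[pr([[cx+r*np.cos(t),cy+r*np.sin(t),ztop] for t in th])],v)
        co,s=np.cos(a),np.sin(a)
        cv2.fillPoly(big,[pr([[cx+co*r-s*t,cy+s*r+co*t,ztop] for r,t in [(.010,-.005),(.0185,-.005),(.0185,.005),(.010,.005)]])],0)
        return cv2.resize(big,(120,120),interpolation=cv2.INTER_AREA)/255.
    f=lambda p:np.sum((mask(p[0]/1e3,p[1]/1e3,p[2]/20)-sub[:120,:120])**2)
    s0=np.array([x0[0]*1e3,x0[1]*1e3,x0[2]*20])
    best=min((minimize(f,s0+[0,0,d],method='Nelder-Mead',options=dict(initial_simplex=s0+[0,0,d]+np.array([[0,0,0],[4,0,0],[0,4,0],[0,0,3]])) ) for d in (-3,0,3)),key=lambda r:r.fun)
    p=best.x; vis=np.hstack([sub,mask(p[0]/1e3,p[1]/1e3,p[2]/20)])*255
    return p/[1e3,1e3,20],best.fun,vis,off
E
python3 - <<'E'
from h import *
P=dict(np.load('pw3.npz')); im=cv2.cvtColor(cv2.imread('pics/w3.png'),cv2.COLOR_BGR2RGB)
r=fitboss(P,im,(.603,-.187,-2.42),.054); print(r[0],r[1])
g=-.37
move_ptp([.6025,-.189,.20],down(g).tolist())
P=camera_params('wrist'); im=read_camera('wrist'); save(im,'w4'); np.savez('pw4.npz',**P)
r=fitboss(P,im,(.603,-.188,-2.42),.054); print(r[0],r[1],r[3]); cv2.imwrite('pics/fit4.png',cv2.resize(r[2].astype(np.uint8),None,fx=3,fy=3))
print(read_time_s(),np.round(read_qpos(),2), read_eef_pos())
save(cv2.resize(im[r[3][1]:r[3][1]+120,r[3][0]:r[3][0]+120],None,fx=4,fy=4,interpolation=2),'w4c')
E
```

```text
[ 0.60257015 -0.18683991 -2.43848067] 58.303960015378706
[ 0.6031263  -0.18725698 -2.45410562] 71.05939254133025 [195 119]
9.05 [-0.58  0.69  1.17  1.73 -0.68  1.19 -1.17] [ 0.60249027 -0.18886073  0.19996748]
```

View pics/fit4.png

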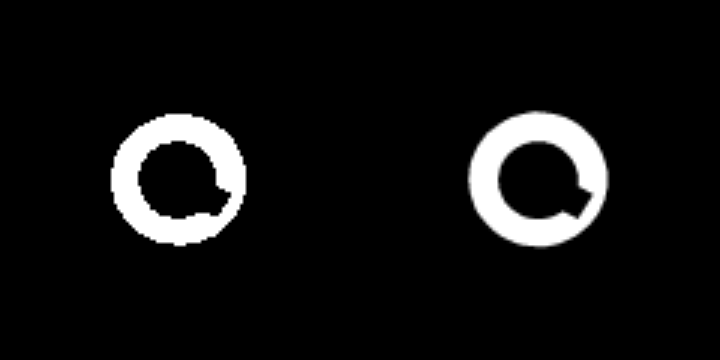

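View pics/w4c.png

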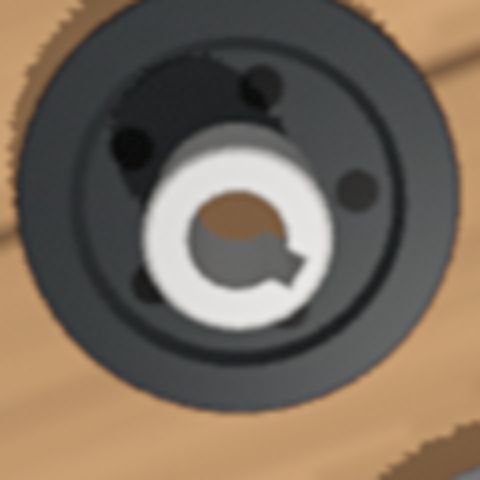

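```bash
python3 - <<'E'
from h import *
q=down(-.37).tolist()
movel([.6028,-.1870,.042],q,speed=.15)
f0=read_ft_force(); print(np.round(f0,1))
move_gripper(.04,60)
print(read_finger_gap(),np.round(read_ft_force(),1))
movel([.6028,-.1870,.16],speed=.15)
print(read_finger_gap(),np.round(read_ft_force(),1),np.round(read_ft_torque(),2),read_eef_pos(),read_time_s())
P=camera_params('wrist'); im=read_camera('wrist'); save(im,'w5'); np.savez('pw5.npz',**P)
r=fitboss(P,im,(.6028,-.187,-2.445),.160+.012); print(r[0],r[1],r[3])
save(np.hstack([cv2.resize(im,(533,400)),]),'w5c')
E
```

```text
[ 1.2 -0.4  0. ]
0.04611012852839978 [-1.5  0.2  6.9]
0.04603187898488202 [ 0.6 -0.8 -8.5] [-0.01  0.04 -0.02] [ 0.60173686 -0.18602317  0.15841842] 11.6333
[ 0.6040535  -0.18706083 -1.13919584] 2411.8908419838526 [197 202]
```

View pics/w5c.png

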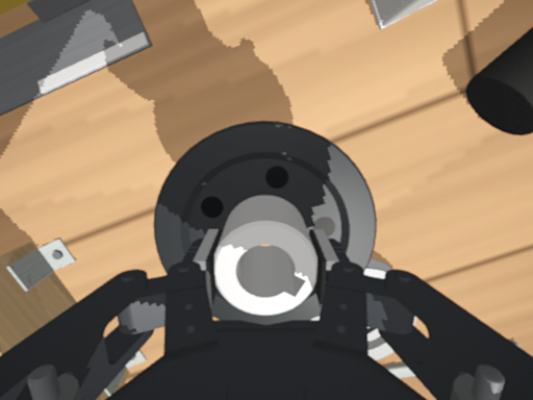

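```bash
python3 - <<'E'
from h import *
s=-.37+(-.48+2.445); q=down(s).tolist()
movel([.6028,-.187,.30],speed=.25)
move_ptp([.528,.1575,.30],q)
t=np.array([.528,.1575,.30]); e=read_eef_pos(); print(read_time_s(),e,np.round(read_qpos(),2)); 
print(np.round(R.from_quat(read_tcp_rot()).as_matrix()[:,2],3))
off=t-e; t2=t+off; t2[2]=.28+off[2]; movel(t2.tolist(),q,speed=.1); pause(.2); print(read_eef_pos(),off,np.round(read_ft_force(),1))
for c in ['side','wrist','top']:
    im=read_camera(c); P=camera_params(c); save(im,c+'6'); np.savez('p6'+c+'.npz',**P)
    u,v=proj(P,[.528,.1575,.23]).astype(int); print(c,u,v)
    u0,v0=max(u-60,0),max(v-50,0); save(cv2.resize(im[v0:v0+100,u0:u0+120],None,fx=5,fy=5,interpolation=2),c+'6c')
save(cv2.resize(read_camera('wrist'),(640,480)),'wrist6f')
E
```

```text
13.7167 [0.5282503  0.15508131 0.29950374] [-1.26  0.24  1.04  1.82 -0.21  1.21 -0.13]
[-0.    -0.002 -1.   ]
[0.52834778 0.15966075 0.28108577] [-0.0002503   0.00241869  0.00049626] [ 0.   0.5 -7. ]
side 272 141
wrist 254 216
top 208 173
```

View pics/side6c.png

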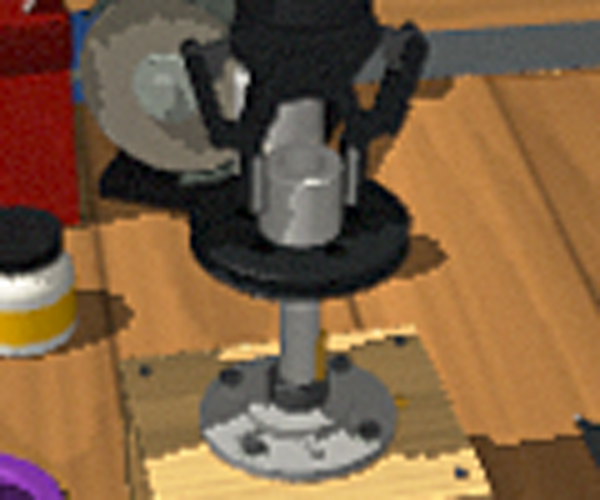

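View pics/wrist6f.png

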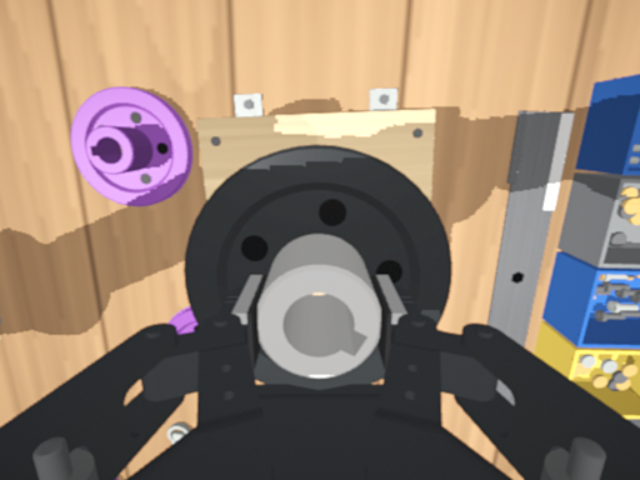

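```bash
python3 - <<'E'
from h import *
P=dict(np.load('p6wrist.npz'))
im=cv2.imread('pics/wrist6.png'); 
o=cv2.resize(im,None,fx=5,fy=5,interpolation=2)
c=np.array([.5283,.1597]); a=-.48; z=.293
def dr(x,y,col):
    p=(proj(P,[x,y,z])+.5)*5; cv2.circle(o,tuple(int(round(k)) for k in p),1,col,-1)
for t in np.linspace(0,6.28,200):
    for r,col in ((.024,(0,0,255)),(.0135,(0,255,0))): dr(c[0]+r*np.cos(t),c[1]+r*np.sin(t),col)
for r in np.linspace(.0125,.0185,20):
    for t in (-.005,.005): dr(c[0]+r*np.cos(a)-t*np.sin(a),c[1]+r*np.sin(a)+t*np.cos(a),(255,0,255))
v,u=1020+260,1275; cv2.imwrite('pics/ov6.png',o[v-300:v+250,u-350:u+350])
E
```

```text
(no output)
```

View pics/ov6.png

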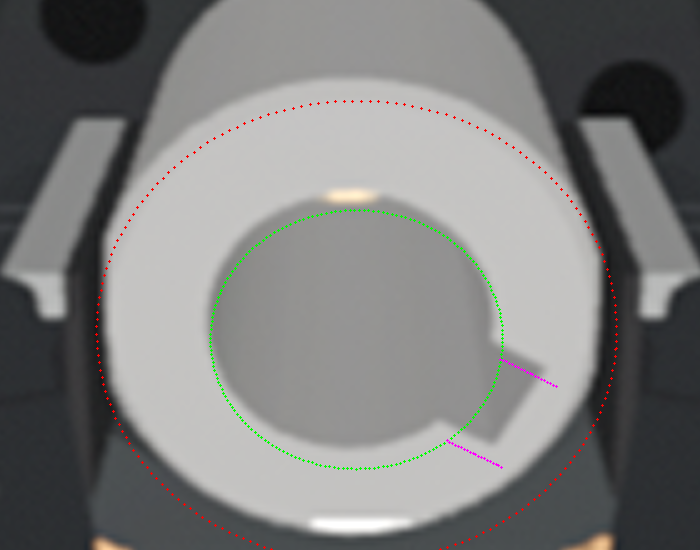

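```bash
python3 - <<'E'
from h import *
P=dict(np.load('p6wrist.npz')); u0,v0=1275-350,1280-300
pts={'l':(104,325),'r':(600,325),'t':(352,77),'b':(352,535)}
def f(p):
    c=np.array([((proj(P,[p[0]+.024*np.cos(t),p[1]+.024*np.sin(t),p[2]])+.5)*5-[u0,v0]) for t in np.linspace(0,6.283,360)])
    return (c[:,0].min()-104)**2+(c[:,0].max()-600)**2+(c[:,1].min()-77)**2+(c[:,1].max()-535)**2
r=minimize(f,[.528,.16,.29],method='Nelder-Mead',options=dict(xatol=1e-6,fatol=1e-3,initial_simplex=[[.528,.16,.29],[.532,.16,.29],[.528,.164,.29],[.528,.16,.285]])); print(r.x,r.fun)
T=np.linalg.inv(P['camera_from_world']); print(T[:3,3])
E
```

```text
[0.52789528 0.15988709 0.28880517] 69.0343135146892
[0.52625256 0.22835418 0.40410889]
```

```bash
python3 - <<'E'
from h import *
s=1.595; q=down(s).tolist(); x,y=.528,.1575
movel([x,y,.275],q,speed=.08); pause(.15); print(read_eef_pos().round(4) if hasattr(read_eef_pos(),'round') else read_eef_pos(),np.round(read_ft_force(),1))
z=.275
while z>.2235:
    z-=.005; movel([x,y,z],q,speed=.05); f=np.array(read_ft_force()); e=np.array(read_eef_pos())
    print(round(z,3),np.round((e-[x,y,z])*1e3,1),f.round(1),np.round(read_ft_torque(),2))
    if f[2]>8 or np.hypot(f[0],f[1])>20: break
print(read_time_s())
E
```

```text
[0.528  0.1575 0.2749] [ 0.8 -0.5 -7. ]
0.27 [-0.5 -0.  -0.6] [ 0.4 -0.2 -7.9] [ 0.03 -0.02  0.02]
0.265 [-0.4 -0.1 -0.6] [ 0.8  0.5 -7. ] [ 0.01 -0.01  0.07]
0.26 [-0.4 -0.1 -0.5] [ 0.2 -0.6 -7.7] [-0.01 -0.02 -0.01]
0.255 [-0.4 -0.1 -0.5] [ 0.2 -0.8 -7.4] [0.03 0.01 0.02]
0.25 [-0.4 -0.  -0.5] [-0.6 -0.5 -7.2] [-0.02  0.03  0.04]
0.245 [-0.4 -0.1 -0.5] [-0.1  0.1 -8.3] [ 0.02 -0.02  0.03]
0.24 [-0.1  0.  -0.3] [-0.5  0.3 -7.2] [ 0.05  0.01 -0.03]
0.235 [-0.2  0.  -0.4] [ 0.   0.3 -7.4] [ 0.03 -0.09  0.  ]
0.23 [-0.2  0.  -0.4] [ 0.5  0.3 -7.3] [ 0.02 -0.07  0.02]
0.225 [-0.1  0.  -0.4] [ 1.   1.2 -8.1] [ 0.06 -0.22  0.04]
0.22 [-0.2  0.1 -0.4] [ 0.4  0.4 -8.3] [ 0.08 -0.18 -0.04]
17.6167
```

```bash
python3 - <<'E'
from h import *
s=1.595; q=down(s).tolist(); x,y=.528,.1575
z=.22
while z>.190:
    z-=.003; movel([x,y,z],q,speed=.05); f=np.array(read_ft_force()); e=np.array(read_eef_pos())
    print(round(z,3),np.round((e-[x,y,z])*1e3,1),f.round(1),np.round(read_ft_torque(),2))
    if f[2]>4 or np.hypot(f[0],f[1])>20: break
print(read_time_s(),read_finger_gap())
E
```

```text
0.217 [-0.1  0.1 -0.2] [ 0.9 -0.  -8.2] [ 0.04 -0.11  0.02]
0.214 [-0.2  0.  -0.2] [ 1.4  0.2 -8.1] [ 0.06 -0.15  0.05]
0.211 [-0.1  0.1 -0.2] [ 0.3 -1.1 -7.2] [ 0.07 -0.09  0.  ]
0.208 [-0.1  0.  -0.2] [ 0.5  0.3 -7.6] [ 0.07 -0.15  0.02]
0.205 [-0.2  0.  -0.3] [ 0.6  0.6 -7.4] [ 0.09 -0.12 -0.03]
0.202 [-0.2  0.  -0.3] [ 0.2 -0.6 -7.7] [ 0.1  -0.12  0.  ]
0.199 [-0.1  0.  -0.2] [ 1.1 -0.2 -7.8] [ 0.02 -0.14  0.05]
0.196 [-0.2  0.1 -0.3] [-0.3  0.4 -7.6] [ 0.06 -0.07 -0.01]
0.193 [-0.1  0.  -0.2] [ 0.8  0.1 -7.2] [ 0.03 -0.16 -0.02]
0.19 [-0.1  0.  -0.2] [ 0.6  0.7 -7.3] [ 0.1  -0.13 -0.01]
20.1167 0.04592223341484576
```

The keyway slid straight onto the key with no force. I'll feel for the seat next.

```bash
python3 - <<'E'
from h import *
s=1.595; q=down(s).tolist(); x,y=.528,.1575
z=.19
while z>.180:
    z-=.001; movel([x,y,z],q,speed=.03); f=np.array(read_ft_force()); e=np.array(read_eef_pos())
    print(round(z,4),np.round((e-[x,y,z])*1e3,1),f.round(1))
    if f[2]>6: break
print(read_time_s(),read_finger_gap())
im=read_camera('side'); P=camera_params('side'); u,v=proj(P,[.528,.1575,.17]).astype(int)
save(cv2.resize(im[v-50:v+50,u-60:u+60],None,fx=5,fy=5,interpolation=2),'s7')
E
```

```text
0.189 [-0.1 -0.  -0.1] [-0.2  0.6 -7.6]
0.188 [ 0.1 -0.   0.4] [-1.3  0.  -3.4]
0.187 [ 0.1 -0.1  1.3] [-4.1 -0.1  5.1]
0.186 [ 0.1 -0.   2.3] [-7.4 -0.4 11.7]
21.1167 0.04588395710727888
```

View pics/s7.png

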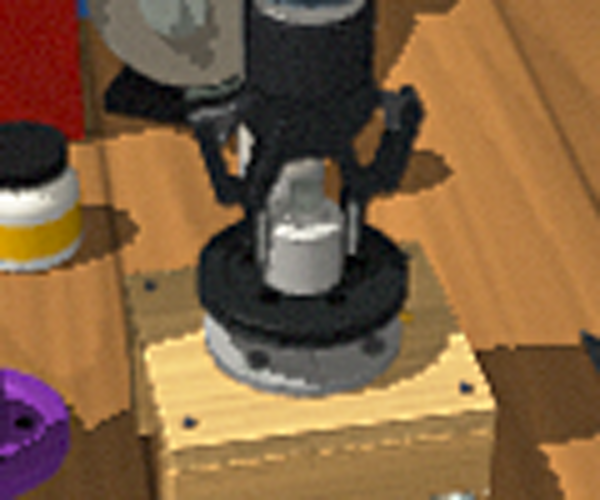

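```bash
python3 - <<'E'
from h import *
q=down(1.595).tolist(); x,y=.528,.1575
movel([x,y,.1882],q,speed=.03); pause(.2); print(np.round(read_ft_force(),1))
move_gripper(.085); pause(.2); print(read_finger_gap(),np.round(read_ft_force(),1))
movel([x,y,.32],q,speed=.15); pause(.3); print(np.round(read_ft_force(),1),read_time_s())
P=camera_params('wrist'); im=read_camera('wrist')
o=cv2.resize(im,None,fx=4,fy=4,interpolation=2)
for r,z,c in [(.024,.199,(255,0,0)),(.0135,.199,(0,255,0)),(.065,.161,(0,255,255)),(.065,.152,(255,255,0)),(.01,.219,(255,0,255))]:
    for t in np.linspace(0,6.28,250):
        p=(proj(P,[x+r*np.cos(t),y+r*np.sin(t),z])+.5)*4; cv2.circle(o,tuple(int(round(k)) for k in p),1,c,-1)
u,v=(proj(P,[x,y,.18])*4).astype(int); save(o[max(v-280,0):v+280,u-380:u+380],'w8')
im=read_camera('side'); P=camera_params('side'); u,v=proj(P,[.528,.1575,.17]).astype(int)
save(cv2.resize(im[v-50:v+50,u-60:u+60],None,fx=6,fy=6,interpolation=2),'s8')
E
```

```text
[-0.3  0.6 -1.7]
0.08508279423058539 [ 0.2 -0.1  0. ]
[-0.1  1.2 -0.5] 23.6167
```

View pics/w8.png

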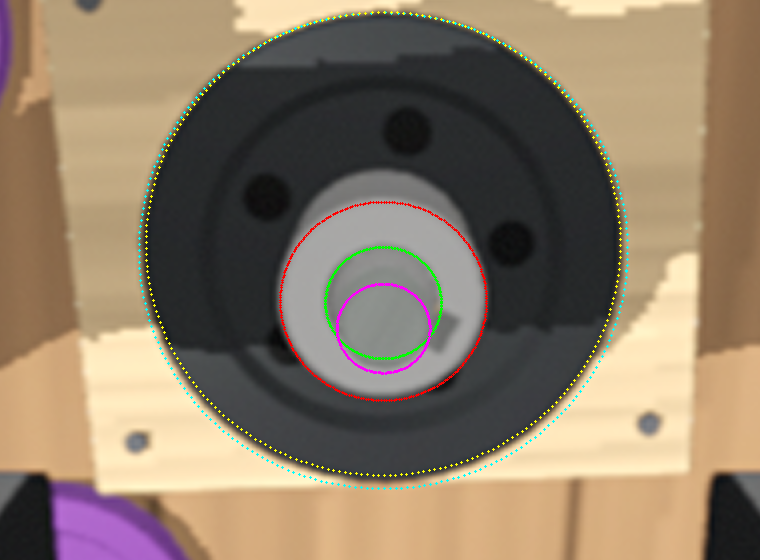

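View pics/s8.png

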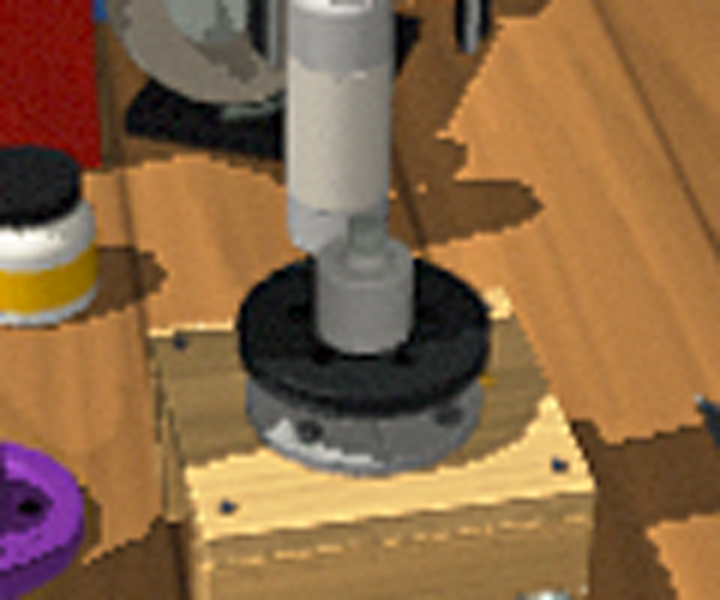

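The boss and rim outlines match the seated model: boss top at z = 0.199, rim at its seated height and concentric. It's level, free of the gripper, and the thread stands out above it. Handing in.

```bash
python3 -c "
from h import *
sign_off()"
```

```text
the job is handed in; nothing more can be done
```

The black keyed pulley is on the spindle, boss-up, keyed and released, and I handed the job in at about 24 s of the 58 s allowed.

- **Placing it:** I read the key direction (about -0.48 rad) and the keyway direction from the wrist camera and turned the pulley to match in the air. It slid over the key without any push. No searching turn on the shaft was needed.
- **Seat contact:** I felt firm contact at a tool height of 0.188 m. That puts the underside about 43 mm below the tool, against 42 mm expected from the grasp.
- **After letting go:** The wrist overlay showed the boss and rim where a fully home, level pulley should be, and the side view agreed. The force reading was near zero with the gripper clear.
- **Disagreements:** An earlier image fit put the boss top about 4 mm lower in the grip than expected. The boss fit on the picture taken just after lifting also failed because of shading; I repeated it by hand later.
- **Other items:** The gripper went only to the pulley and the spindle. I did not check the other things on the bench one by one afterwards.

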